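Clamp a circuit board in its repair holder

TASK

The blue circuit board in the aluminium board holder is not yet clamped tight. Screw down both knurled knobs of the holder that has the board in it, turning each clockwise (seen from above) until it stops tight, then let go. Leave the identical empty holder alone.

Things in the scene. Friction and masses are not known exactly. Their poses are not given: they have to be found in the camera images.
- holder: Board holder with the blue circuit board in it, fixed to the bench: aluminium plate 190 (its x) x 100 x 16 mm, origin at the centre of its underside on the bench, z up. The board (100 x 66 x 2 mm) lies on its middle under two fixed steel clamp bars (44 x 80 mm, tops 24 mm above the bench), one at each end, each with a round knurled knob on top.
- spare_holder: An identical holder, with its two knobs but with no board in it, also fixed to the bench; same frame and sizes. To be left alone.
- knob_a (a joint): Turn (rad, clockwise from above positive) of the upright steel knob on the axis x = -65 mm, y = 0 of holder's frame; 36 mm diameter, 34 to 60 mm above the bench, on a 16 mm stem, slotted top. Starts loose, between 0 and 0.4; tight at its hard stop, 1.3. Light friction (0.06 N m), stays where it is left, does not noticeably sink.
- knob_b (a joint): The same for the identical knob at x = +65 mm, y = 0 of holder's frame; starts loose between 0 and 0.4, tight at its hard stop at 1.3 rad.
Mind the look-alikes: they are no part of the job. What is shaped like the holder but purple is not meant.

How it is judged:
At the end, for the whole second after the job is handed in: Both knobs of the holder with the board are turned clockwise to within 0.2 rad (11 degrees) of their stop at 1.3 rad, and are still (value of joint each of knob_a, knob_b above 1.1 rad and velocity of joint each of knob_a, knob_b below 0.05 rad/s); the robot touches nothing.
It fails at once if the empty holder or its knobs are pushed (over 3 N) (contact force between any of the fingers, the arm and spare_holder above 3 N).
It also fails if it takes over 45 s, if anything falls off the work surface, if the arm or the gripper's body presses on something with over 40 N, if the wrist force passes 120 N, or if a joint passes its speed limit or range.

ROBOT

A 7-joint arm with a two-finger parallel gripper is mounted at the origin on the work surface. World frame = base frame: x ahead of the robot, y to its left, z up, the work surface at z = 0. Lengths are in m, angles in rad, forces in N, time in s.
With the tool pointing down it reaches from about 0.4 to 0.85 m from the base axis. Payload 4.5 kg.
Tool frame: the origin (TCP) lies between the finger pads; the fingertips stand 19 mm ahead of it and the grasp point (between the pads) is the TCP; z points along the fingers, y is the direction in which the jaws open and shut (so a half turn about z gives the same grasp; the last joint's range is limited). The gripper opens to 88 mm and grips with 3 to 60 N. Pads are 18 mm wide; open, the fingers measure 123 mm over their backs; the gripper's body (75 mm by 187 mm) begins 45 mm behind the grasp point.
Start: joints at [1.309, 0.689, -0.195, 1.565, 0.157, 0.902, -0.215], TCP at [0.182, -0.598, 0.258] pointing down, gripper open.
Joint ranges: [-3.01, 3.01], [-0.46, 2.08], [-1.47, 1.51], [0.13, 2.56], [-1, 4.14], [0.04, 2.09], [-2.66, 2.66]. Speed limits (rad/s): [2.57, 2.57, 3.14, 3.14, 3.14, 3.14, 3.14].

INTERFACE

Orientations are given as a unit quaternion [x, y, z, w].
In Python, from plant import status, snapshot, finish_job, cut_out, tip_of gives the robot as it stands. The module is installed in compiled form; this text tells all that it offers.
- The arm moves only by the tool carry_out, never from a script. Its arguments are lists of equal length, an entry for each row: "linear": the shift along the world's x, y, z in m, a list of three; "roll": the turn about the world's z in rad. A call has 1 to 8 rows; each row is the pose to reach, as a shift and turn from the pose measured when the call began; what a row does not reach only later rows make up. A row lasts 1/12 s, in which the tool goes at most 41.7 mm and 7.16 degrees, less where a joint would pass 70% of its speed; a pose out of reach is approached as far as the arm can. A call with a gripper value outside its range is refused whole. "gripper" is the opening, from 0 (shut) to 1 (fully open), set as the call begins (left out, the last holds). The fingers move at their own pace and stop on an object; "grip_force" is the grip in N (left out, the last holds). Time passes only in rows, so rows that repeat a pose let the fingers close. It gives the time, the measured TCP pose, the force and the opening at its end, in the units of the state.
- status.get_state(): the state, without advancing time (a new reading comes with each control period).
- snapshot(name): name is "scene" or "side" or "wrist"; returns a dict with "img" (420x560x3 uint8, red, green, blue), "range_z" (420x560 float32, m along the optical axis (not along the pixel's ray), 0 where there is no reading), "fx", "fy", "cx", "cy" (pixels), "world_from_camera" (4x4, takes a point from camera to world coordinates). Camera axes: x right, y down, z forward; pixel columns grow to the right and rows downward; lengths in m; the calibration is good to about 2 mm. The wrist camera is an equidistant fisheye: a pixel r from the principal point sees the ray r / f radians off the axis. A picture is of the moment at which its call begins.
- finish_job(): hands the job in, once; it reports no verdict.
Trained networks look in a picture, given as the dict that the camera call returned (one of the last four; its "shot" number tells which), for a name from the list of things; names that differ only in an ending like _2 or _b are one class to them, and where a whole thing is asked for, a point or a joint stands for the part that bears it (a point fixed in the world has none). Each returns a list of dicts, best first, with "confidence" (0 to 1); they miss things now and then, are a little off and sometimes report something else, mostly with a low value. They report only what shows in the picture. A call takes as long as a camera call. They do not tell look-alikes from the thing itself.
- cut_out(picture, query): "region" (420x560 bool, what is visible of it) and "pixel" ([column, row] in pixels, amid what is visible of it).
- tip_of(picture, query): "pixel" ([column, row] in pixels: a listed point, or the origin of a listed thing).
The state is a dict: "clock": time; "q": joint angles; "qd": joint speeds; "joint_torque": joint torques, N m; "tool_pos": TCP position; "eef_rot": TCP orientation; "contact_force": force on the tool from outside, world axes, zero at the start; "moment": the same for the moment, N m; "opening": opening from 0.0 (shut) to 1.0 (fully open).
Only numpy, scipy, OpenCV 4.12 (cv2) and the standard library are available. Lean on these libraries where they do the work, as an engineer would, in place of code of your own. Each camera call takes 0.05 s, during which the arm holds its last target.

## Working session

There is one attempt and no reset: what is moved stays moved. The work goes in short steps, Python scripts to look and compute and a tool call to move; the robot and the scene stay as the last step left them, time stands still between calls to the robot, and variables do not carry over. Pictures are saved under pics/ and viewed, and the job is handed in when it is done.

Besides the shell and the picture viewer there is one more tool, called after "Request:" by a JSON object that holds its "op" and its "data", one argument or row to a line. carry_out: Moves the arm, as the interface text tells. Its arguments: {"type":"object","properties":{"linear":{"type":"array"},"roll":{"type":"array"},"gripper":{"type":"number"},"grip_force":{"type":"number"}},"required":["linear","roll"]}

```bash
mkdir -p pics; cat > h.py <<'E'
import numpy as np, cv2, sys
from plant import status, snapshot, finish_job, cut_out, tip_of
def save(p,n): cv2.imwrite(f'pics/{n}.png',p['img'][:,:,::-1])
def w(p,u,v,z=None):
    u=int(round(u));v=int(round(v))
    d=p['range_z'][v,u] if z is None else z
    c=np.array([(u-p['cx'])/p['fx']*d,(v-p['cy'])/p['fy']*d,d,1]); return (p['world_from_camera']@c)[:3]
def onplane(p,u,v,z):
    R=p['world_from_camera'];d=R[:3,:3]@np.array([(u-p['cx'])/p['fx'],(v-p['cy'])/p['fy'],1]);o=R[:3,3]
    return o+d*(z-o[2])/d[2]
E
python3 - <<'E'
from h import *
print({k:np.round(v,3) for k,v in status.get_state().items()})
for n in ['scene','side']:
    p=snapshot(n); save(p,n+'0')
    for q in ['holder','knob_a']:
        for r in cut_out(p,q)[:6]:
            u,v=r['pixel'];m=r['region']; print(n,q,round(r['confidence'],2),np.round(r['pixel']),m.sum(),np.round(w(p,u,v),3))
    for q in ['holder']:
        for r in tip_of(p,q)[:6]: print(n,'tip',q,r['confidence'],np.round(r['pixel']),np.round(onplane(p,*r['pixel'],0.0),3))
E
```

```text
{'clock': np.float64(0.0), 'q': array([ 1.309,  0.69 , -0.195,  1.566,  0.157,  0.903, -0.215]), 'qd': array([ 0.001, -0.   , -0.   ,  0.   ,  0.   , -0.   , -0.001]), 'joint_torque': array([ 0.0000e+00, -5.2756e+01, -1.2670e+00, -1.5342e+01, -5.3000e-02,
        7.0000e-03,  0.0000e+00]), 'tool_pos': array([ 0.182, -0.597,  0.257]), 'eef_rot': array([ 0.989,  0.147, -0.   , -0.001]), 'contact_force': array([-0.411, -0.081,  0.817]), 'moment': array([ 0.047, -0.029, -0.058]), 'opening': np.float64(0.997)}
scene holder 0.91 [278. 223.] 2255 [0.547 0.215 0.018]
scene holder 0.65 [448. 300.] 3588 [0.543 0.664 0.061]
scene holder 0.37 [291. 195.] 206 [0.481 0.196 0.06 ]
scene knob_a 0.77 [262. 218.] 238 [0.598 0.212 0.058]
scene knob_a 0.76 [451. 265.] 306 [0.444 0.616 0.06 ]
scene knob_a 0.66 [446. 305.] 375 [0.556 0.667 0.059]
scene tip holder 0.83 [446. 300.] [ 0.48   0.636 -0.   ]
scene tip holder 0.65 [275. 224.] [0.538 0.195 0.   ]
side holder 0.97 [271. 229.] 1578 [0.532 0.173 0.016]
side holder 0.56 [252. 150.] 939 [0.494 0.624 0.015]
side knob_a 0.67 [254. 222.] 150 [0.481 0.164 0.056]
side knob_a 0.63 [268. 139.] 88 [0.557 0.651 0.045]
side knob_a 0.6 [236. 147.] 89 [0.435 0.586 0.054]
side tip holder 0.71 [274. 232.] [0.543 0.177 0.   ]
side tip holder 0.66 [253. 151.] [0.499 0.641 0.   ]
```

View pics/scene0.png

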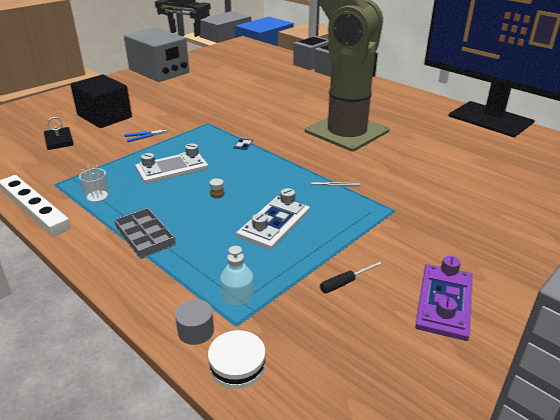

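View pics/side0.png

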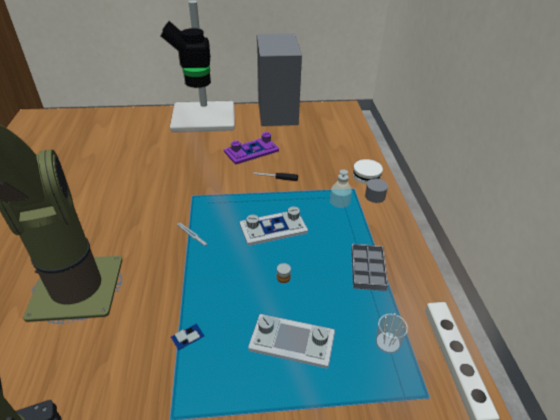

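The scene and side views show three candidates:
- **Aluminium holder with the blue board:** scene (275,220), side (273,226).
- **Empty aluminium holder:** scene (171,164), side (292,340).
- **Purple holder:** scene (446,300), side (251,149).

I choose the first. I'll check it in a close crop and measure its knobs.

```bash
python3 - <<'E'
from h import *
P=[]
for n in ['scene','side']:
    p=snapshot(n)
    H,W=p['range_z'].shape
    vv,uu=np.mgrid[:H,:W];d=p['range_z']
    X=np.stack([(uu-p['cx'])/p['fx']*d,(vv-p['cy'])/p['fy']*d,d,np.ones_like(d)],-1)@p['world_from_camera'].T
    X=X[...,:3]; box=(X[...,0]>.4)&(X[...,0]<.72)&(X[...,1]>.05)&(X[...,1]<.33)&(d>0)
    top=box&(X[...,2]>.052)&(X[...,2]<.066)
    nn,lab,st,ce=cv2.connectedComponentsWithStats(top.astype(np.uint8))
    for i in range(1,nn):
        if st[i,4]<15: continue
        Q=X[lab==i]; c,r=cv2.minEnclosingCircle(Q[:,:2].astype(np.float32)); print(n,ce[i].round(),st[i,4],np.round(Q.mean(0),4),np.round(c,4),round(r,4))
    pl=box&(X[...,2]>.010)&(X[...,2]<.028)
    nn,lab,st,ce=cv2.connectedComponentsWithStats(pl.astype(np.uint8))
    for i in range(1,nn):
        if st[i,4]<100: continue
        Q=X[lab==i]; print(n,'plate',ce[i].round(),cv2.minAreaRect(Q[:,:2].astype(np.float32)))
    oth=box&(X[...,2]>.075); 
    if oth.any(): print('tall',X[oth].min(0),X[oth].max(0))
    c0=(275,218) if n=='scene' else (273,226)
    cr=p['img'][c0[1]-45:c0[1]+45,c0[0]-60:c0[0]+60,::-1]
    P.append(cv2.resize(cr,None,fx=5,fy=5,interpolation=cv2.INTER_CUBIC))
    print(n,p['world_from_camera'][:3,3],p['fx'])
cv2.imwrite('pics/crop1.png',cv2.resize(np.vstack(P),(400,600)))
E
```

```text
scene [288. 193.] 128 [0.4786 0.1832 0.0597] [0.4758 0.1809] 0.0194
scene [260. 218.] 151 [0.6047 0.2113 0.0596] [0.6041 0.2075] 0.0222
scene plate [275. 222.] ((0.5410637259483337, 0.19534963369369507), (0.19246144592761993, 0.10137558728456497), 12.799524307250977)
scene [1.29884252 0.93826318 0.77577521] 526.1737079674174
side [293. 211.] 85 [0.6019 0.2028 0.0575] [0.6036 0.2054] 0.0209
side [252. 220.] 95 [0.4753 0.1734 0.0574] [0.4756 0.1752] 0.0197
side plate [272. 228.] ((0.5382902026176453, 0.1904928982257843), (0.18903400003910065, 0.10482548177242279), 13.899760246276855)
side [ 0.45680755 -0.81400131  0.92104187] 440.44310819402745
```

View pics/crop1.png

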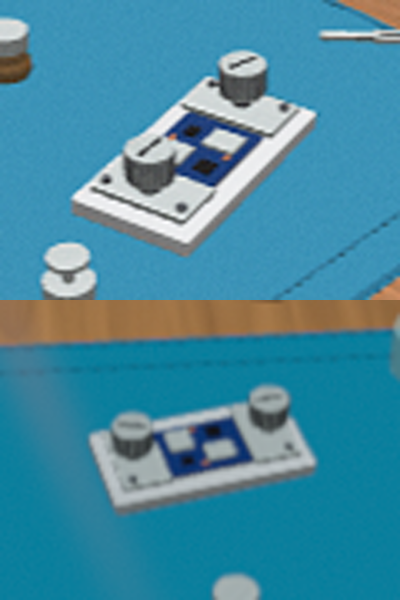

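The crop shows white aluminium with the blue board under its bars and two slotted knobs. They measure about (0.476,0.178) and (0.604,0.207), 131 mm apart with tops near 0.06 m, which matches the 130 mm and 60 mm given. Now I move over, holding height.

Request:
{"op": "carry_out", "data": {
  "linear": [
    [0.02,0.035,0],
    [0.04,0.07,0],
    [0.06,0.105,0],
    [0.08,0.14,0],
    [0.1,0.175,0],
    [0.12,0.21,0],
    [0.14,0.245,0],
    [0.16,0.28,0]
  ],
  "roll": [0.06,0.12,0.18,0.24,0.3,0.36,0.42,0.48],
  "gripper": 0.75,
  "grip_force": 25
}}

```text
clock: 1.17
tool_pos: [0.3429, -0.3163, 0.258]
eef_rot: [0.925, 0.379, 0.0, 0.0]
contact_force: [0.6, -0.4, -0.2]
opening: 0.746
```

```bash
python3 - <<'E'
from h import *
s=status.get_state(); print({k:np.round(s[k],3) for k in ['clock','q','tool_pos','eef_rot','opening']})
E
```

```text
{'clock': np.float64(1.167), 'q': array([ 0.856,  0.497, -0.316,  2.023,  0.246,  0.656, -0.412]), 'tool_pos': array([ 0.343, -0.316,  0.258]), 'eef_rot': array([0.925, 0.379, 0.   , 0.   ]), 'opening': np.float64(0.746)}
```

Request:
{"op": "carry_out", "data": {
  "linear": [
    [0.0145,0.037,0],
    [0.029,0.074,0],
    [0.0435,0.111,0],
    [0.058,0.148,0],
    [0.0725,0.185,0],
    [0.087,0.222,0],
    [0.1015,0.259,0],
    [0.116,0.296,0]
  ],
  "roll": [0.09,0.18,0.27,0.36,0.45,0.54,0.63,0.72]
}}

```text
clock: 1.83
tool_pos: [0.4595, -0.0184, 0.2583]
eef_rot: [0.731, 0.683, 0.0, 0.001]
contact_force: [0.4, -1.1, -0.7]
opening: 0.751
```

Request:
{"op": "carry_out", "data": {
  "linear": [
    [0.003,0.033,0],
    [0.006,0.066,-0.01],
    [0.009,0.1,-0.03],
    [0.012,0.133,-0.05],
    [0.015,0.166,-0.07],
    [0.017,0.198,-0.09],
    [0.017,0.198,-0.11],
    [0.017,0.198,-0.11]
  ],
  "roll": [0.08,0.16,0.24,0.32,0.4,0.48,0.56,0.6]
}}

```text
clock: 2.5
tool_pos: [0.4748, 0.1817, 0.1454]
eef_rot: [0.493, 0.87, -0.001, -0.001]
contact_force: [-0.1, -1.5, 0.0]
opening: 0.749
```

```bash
python3 - <<'E'
from h import *
s=status.get_state(); print({k:np.round(s[k],3) for k in ['clock','q','tool_pos','eef_rot','opening']})
for n in ['wrist','scene','side']:
    p=snapshot(n); save(p,n+'1')
p=snapshot('wrist'); print(p['fx'],p['cx'],p['cy'],p['world_from_camera'])
for r in cut_out(p,'knob_a')[:6]: print(r['confidence'],r['pixel'],r['region'].sum())
E
```

```text
{'clock': np.float64(2.5), 'q': array([-0.158,  0.758, -0.49 ,  2.003,  0.669,  0.546, -0.582]), 'tool_pos': array([0.475, 0.182, 0.145]), 'eef_rot': array([ 0.493,  0.87 , -0.001, -0.001]), 'opening': np.float64(0.749)}
325.19226210127806 274.16457442846496 217.669802710891 [[ 0.86199848  0.4829052   0.15414664  0.43813652]
 [ 0.50690699 -0.82235821 -0.25840334  0.2459731 ]
 [ 0.00197944  0.30088129 -0.95365955  0.2740205 ]
 [ 0.          0.          0.          1.        ]]
0.72 [274.0, 229.6] 2310
0.56 [421.2, 268.5] 1491
```

View pics/wrist1.png

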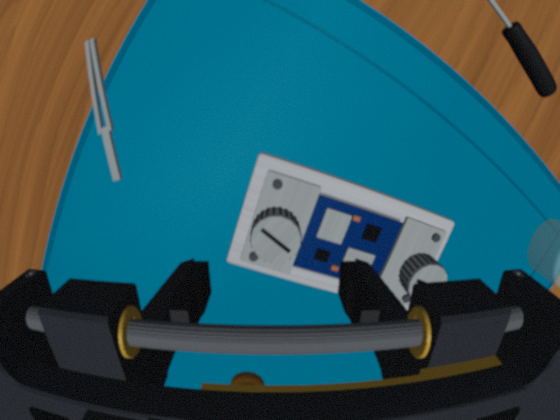

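The wrist view shows the near knob with its slot at (276,238), the other knob at (427,278), and the blue board between them. Both fingers are at the bottom, clear of everything. Next I refine the knob centres.

```bash
cat >> h.py <<'E'
def fish(p,u,v,z):
    x=(u-p['cx'])/p['fx'];y=(v-p['cy'])/p['fy'];t=np.hypot(x,y);k=np.sin(t)/t if t>0 else 1
    R=p['world_from_camera'];d=R[:3,:3]@np.array([x*k,y*k,np.cos(t)]);o=R[:3,3];return o+d*(z-o[2])/d[2]
E
python3 - <<'E'
from h import *
p=snapshot('wrist')
print(fish(p,276,240,.06),fish(p,427,281,.06))
H,W=p['range_z'].shape
d=p['range_z']
m=[]
for v in range(180,320):
  for u in range(220,470):
    if d[v,u]>0:
      x=(u-p['cx'])/p['fx'];y=(v-p['cy'])/p['fy'];t=np.hypot(x,y)+1e-9
      s=np.tan(t)/t*d[v,u]
      X=p['world_from_camera']@np.array([x*s,y*s,d[v,u],1])
      if .055<X[2]<.066: m.append([X[0],X[1],X[2]])
m=np.array(m)
for lo,hi in((.44,.53),(.55,.66)):
    Q=m[(m[:,0]>lo)&(m[:,0]<hi)]; print(len(Q),Q.mean(0).round(4),cv2.minEnclosingCircle(Q[:,:2].astype(np.float32)))
cv2.imwrite('pics/wc1.png',cv2.resize(p['img'][180:320,220:470,::-1],None,fx=3,fy=3,interpolation=cv2.INTER_CUBIC))
E
```

```text
[0.4829948  0.17388282 0.06      ] [0.60846799 0.20380185 0.06      ]
1947 [0.4788 0.1783 0.0589] ((0.47945088148117065, 0.17731331288814545), 0.01888512633740902)
944 [0.6014 0.2097 0.0588] ((0.6060127019882202, 0.20662616193294525), 0.01909603923559189)
```

View pics/wc1.png

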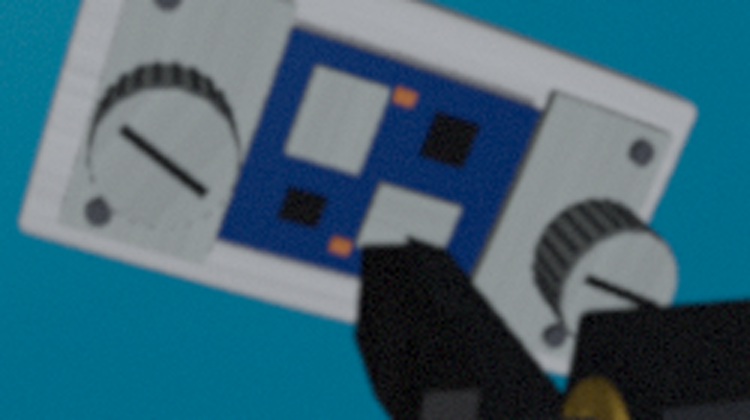

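Request:
{"op": "carry_out", "data": {
  "linear": [
    [0.003,-0.004,-0.02],
    [0.003,-0.004,-0.04],
    [0.003,-0.004,-0.06],
    [0.003,-0.004,-0.075],
    [0.003,-0.004,-0.085],
    [0.003,-0.004,-0.091],
    [0.003,-0.004,-0.091]
  ],
  "roll": [0,0,0,0,0,0,0]
}}

```text
clock: 3.38
tool_pos: [0.48, 0.175, 0.0576]
eef_rot: [0.498, 0.867, 0.001, 0.001]
contact_force: [0.3, -0.4, 0.1]
opening: 0.755
```

Request:
{"op": "carry_out", "data": {
  "linear": [
    [0,0,0],
    [0,0,0],
    [0,0,0],
    [0,0,0],
    [0,0,0],
    [0,0,0]
  ],
  "roll": [0,0,0,0,0,0],
  "gripper": 0.3,
  "grip_force": 25
}}

```text
clock: 3.88
tool_pos: [0.48, 0.1749, 0.058]
eef_rot: [0.498, 0.867, 0.001, 0.001]
contact_force: [-0.6, -0.8, 4.5]
opening: 0.397
```

The opening stopped at 35 mm, so the fingers are on the 36 mm knob. Now I turn it clockwise.

Request:
{"op": "carry_out", "data": {
  "linear": [
    [0,0,0],
    [0,0,0],
    [0,0,0],
    [0,0,0],
    [0,0,0],
    [0,0,0],
    [0,0,0],
    [0,0,0]
  ],
  "roll": [-0.1,-0.2,-0.3,-0.4,-0.5,-0.6,-0.7,-0.8]
}}

```text
clock: 4.55
tool_pos: [0.4774, 0.1745, 0.0581]
eef_rot: [0.797, 0.604, -0.002, 0.001]
contact_force: [-5.7, 0.2, 4.0]
opening: 0.402
```

```bash
python3 - <<'E'
from h import *
s=status.get_state(); print({k:np.round(s[k],3) for k in ['clock','q','tool_pos','eef_rot','opening','contact_force','moment']})
E
```

```text
{'clock': np.float64(4.55), 'q': array([-0.353,  0.887, -0.147,  2.044,  0.494,  0.247, -1.203]), 'tool_pos': array([0.477, 0.175, 0.058]), 'eef_rot': array([ 0.797,  0.604, -0.002,  0.001]), 'opening': np.float64(0.402), 'contact_force': array([-5.692,  0.196,  3.996]), 'moment': array([-0.012,  1.16 ,  0.085])}
```

Request:
{"op": "carry_out", "data": {
  "linear": [
    [0,0.001,0],
    [0,0.001,0],
    [0,0.001,0],
    [0,0.001,0]
  ],
  "roll": [-0.07,-0.14,-0.21,-0.28]
}}

```text
clock: 4.88
tool_pos: [0.4771, 0.176, 0.0582]
eef_rot: [0.874, 0.487, -0.002, 0.0]
contact_force: [-2.2, -0.3, 1.8]
opening: 0.396
```

```bash
python3 - <<'E'
from h import *
s=status.get_state(); print({k:np.round(s[k],3) for k in ['clock','q','tool_pos','eef_rot','opening','contact_force','moment']})
E
```

```text
{'clock': np.float64(4.883), 'q': array([-0.381,  0.886, -0.105,  2.045,  0.365,  0.232, -1.358]), 'tool_pos': array([0.477, 0.176, 0.058]), 'eef_rot': array([ 0.874,  0.487, -0.002,  0.   ]), 'opening': np.float64(0.396), 'contact_force': array([-2.162, -0.254,  1.798]), 'moment': array([-0.078,  0.311,  0.614])}
```

Moment z has risen to 0.61 N m against 0.06 N m friction, so the knob is probably at its stop after about 1.08 rad. I'll go slightly further to confirm.

Request:
{"op": "carry_out", "data": {
  "linear": [
    [0,0.001,0],
    [0,0.001,0],
    [0,0.001,0],
    [0,0.001,0]
  ],
  "roll": [-0.05,-0.1,-0.15,-0.15]
}}

```text
clock: 5.22
tool_pos: [0.4778, 0.1774, 0.0583]
eef_rot: [0.908, 0.42, -0.001, 0.0]
contact_force: [1.5, -0.2, -0.7]
opening: 0.402
```

```bash
python3 - <<'E'
from h import *
s=status.get_state(); print({k:np.round(s[k],3) for k in ['clock','q','tool_pos','eef_rot','opening','contact_force','moment']})
E
```

```text
{'clock': np.float64(5.217), 'q': array([-0.396,  0.886, -0.084,  2.043,  0.294,  0.226, -1.44 ]), 'tool_pos': array([0.478, 0.177, 0.058]), 'eef_rot': array([ 0.908,  0.42 , -0.001,  0.   ]), 'opening': np.float64(0.402), 'contact_force': array([ 1.48 , -0.183, -0.702]), 'moment': array([-0.084, -0.328,  0.389])}
```

Request:
{"op": "carry_out", "data": {
  "linear": [
    [0,0,0],
    [0,0,0],
    [0,0,0],
    [0,0,0],
    [0,0,0]
  ],
  "roll": [0,0,0,0,0],
  "gripper": 0.75
}}

```text
clock: 5.63
tool_pos: [0.4776, 0.1774, 0.0583]
eef_rot: [0.908, 0.42, -0.001, 0.0]
contact_force: [0.3, -0.4, -0.0]
opening: 0.741
```

Request:
{"op": "carry_out", "data": {
  "linear": [
    [0,0,0.02],
    [0,0,0.04],
    [0,0,0.06],
    [0,0,0.08],
    [0,0,0.09]
  ],
  "roll": [0,0,0,0,0]
}}

```text
clock: 6.05
tool_pos: [0.4783, 0.1776, 0.1502]
eef_rot: [0.908, 0.42, -0.0, 0.0]
contact_force: [0.0, 0.8, 0.1]
opening: 0.749
```

```bash
python3 - <<'E'
from h import *
s=status.get_state(); print({k:np.round(s[k],3) for k in ['clock','q','tool_pos','eef_rot','opening','contact_force','moment']})
p=snapshot('wrist');save(p,'wrist2')
E
```

```text
{'clock': np.float64(6.05), 'q': array([-0.345,  0.715, -0.164,  2.007,  0.255,  0.439, -1.405]), 'tool_pos': array([0.478, 0.178, 0.15 ]), 'eef_rot': array([ 0.908,  0.42 , -0.   ,  0.   ]), 'opening': np.float64(0.749), 'contact_force': array([0.003, 0.801, 0.123]), 'moment': array([-0.025, -0.05 , -0.013])}
```

View pics/wrist2.png

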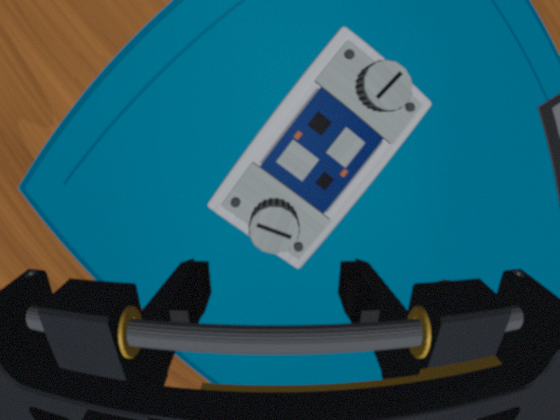

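```bash
python3 - <<'E'
from h import *
p=snapshot('wrist')
p1=dict(p);p1['world_from_camera']=np.array([[ 0.86199848,0.4829052,0.15414664,0.43813652],[0.50690699,-0.82235821,-0.25840334,0.2459731],[0.00197944,0.30088129,-0.95365955,0.2740205],[0,0,0,1]])
def ang(p,a,b):
    A=fish(p,*a,.06);B=fish(p,*b,.06);d=B-A;return np.degrees(np.arctan2(d[1],d[0]))%180,(A+B)[:2]/2,np.linalg.norm(d)
print('before A',ang(p1,(260.7,223.3),(288.3,243.3)),'B',ang(p1,(415.7,273.3),(438.3,281.7)))
print('after A',ang(p,(258,224),(290,237)),'B',ang(p,(378,97),(401,73)))
E
```

```text
before A (np.float64(172.74268039417936), array([0.47889854, 0.17816736]), np.float64(0.024500388356093892)) B (np.float64(8.91504852011884), array([0.60516465, 0.2068572 ]), np.float64(0.02494714865147237))
after A (np.float64(116.32598932247296), array([0.48036377, 0.17711557]), np.float64(0.024711973578032464)) B (np.float64(7.431277509009436), array([0.60781377, 0.20574254]), np.float64(0.025059640644740738))
```

Knob A's slot turned 56° (0.985 rad) while the tool turned about 1.24 rad. So it slipped at the stop with 0.4–0.6 N m of moment. Stop minus 1.3 rad puts the slot's zero along the holder's x within about 3°, which is consistent. Next is knob B at (0.606,0.206).

Request:
{"op": "carry_out", "data": {
  "linear": [
    [0.016,0.004,0],
    [0.032,0.007,0],
    [0.048,0.011,0],
    [0.064,0.014,0],
    [0.08,0.018,0],
    [0.096,0.021,0],
    [0.112,0.025,0],
    [0.128,0.028,0]
  ],
  "roll": [0.11,0.22,0.33,0.44,0.55,0.66,0.77,0.88]
}}

```text
clock: 6.82
tool_pos: [0.6065, 0.2056, 0.1478]
eef_rot: [0.64, 0.768, -0.001, -0.001]
contact_force: [0.1, -0.4, 0.4]
opening: 0.749
```

Request:
{"op": "carry_out", "data": {
  "linear": [
    [0,0,0],
    [0,0,0],
    [0,0,0],
    [0,0,0],
    [0,0,0],
    [0,0,0]
  ],
  "roll": [0.11,0.22,0.33,0.44,0.47,0.47]
}}

```text
clock: 7.32
tool_pos: [0.6058, 0.2053, 0.1462]
eef_rot: [0.444, 0.896, -0.002, -0.002]
contact_force: [-0.4, -0.8, -0.3]
opening: 0.752
```

```bash
python3 - <<'E'
from h import *
s=status.get_state(); print({k:np.round(s[k],3) for k in ['clock','q','tool_pos','eef_rot','opening','contact_force','moment']})
p=snapshot('wrist');save(p,'wrist3')
for r in cut_out(p,'knob_a')[:4]: print(r['confidence'],r['pixel'],fish(p,*r['pixel'],.06))
E
```

```text
{'clock': np.float64(7.317), 'q': array([-0.093,  0.903, -0.583,  1.594,  0.618,  0.84 , -0.275]), 'tool_pos': array([0.606, 0.205, 0.146]), 'eef_rot': array([ 0.444,  0.896, -0.002, -0.002]), 'opening': np.float64(0.752), 'contact_force': array([-0.356, -0.814, -0.313]), 'moment': array([-0.029, -0.158, -0.001])}
0.86 [114.4, 155.1] [0.48186018 0.18149163 0.06      ]
0.75 [275.1, 226.2] [0.60438638 0.20878998 0.06      ]
```

View pics/wrist3.png

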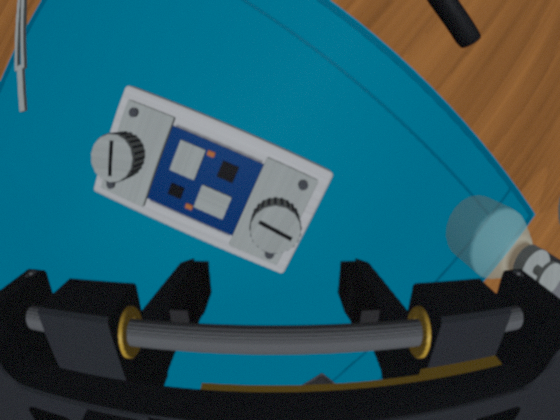

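The wrist view shows knob B at (275,230), centred between the fingers. Knob A's slot is at (111,157), and the bottle at (490,235) is about 0.17 m away, clear of the gripper. Descending.

Request:
{"op": "carry_out", "data": {
  "linear": [
    [0,0.001,-0.02],
    [0,0.001,-0.04],
    [0,0.001,-0.06],
    [0,0.001,-0.075],
    [0,0.001,-0.085],
    [0,0.001,-0.09],
    [0,0.001,-0.09]
  ],
  "roll": [0,0,0,0,0,0,0]
}}

```text
clock: 8.0
tool_pos: [0.6057, 0.2064, 0.056]
eef_rot: [0.445, 0.896, -0.002, -0.002]
contact_force: [-0.4, 0.2, -0.8]
opening: 0.75
```

Request:
{"op": "carry_out", "data": {
  "linear": [
    [0,0,0],
    [0,0,0],
    [0,0,0],
    [0,0,0],
    [0,0,0],
    [0,0,0]
  ],
  "roll": [0,0,0,0,0,0],
  "gripper": 0.3,
  "grip_force": 25
}}

```text
clock: 8.5
tool_pos: [0.6056, 0.2062, 0.0566]
eef_rot: [0.445, 0.896, -0.002, -0.001]
contact_force: [-1.5, -1.5, 4.1]
opening: 0.396
```

Request:
{"op": "carry_out", "data": {
  "linear": [
    [0,0,0],
    [0,0,0],
    [0,0,0],
    [0,0,0],
    [0,0,0],
    [0,0,0],
    [0,0,0],
    [0,0,0]
  ],
  "roll": [-0.1,-0.2,-0.3,-0.4,-0.5,-0.6,-0.7,-0.8]
}}

```text
clock: 9.17
tool_pos: [0.605, 0.206, 0.0566]
eef_rot: [0.76, 0.65, -0.002, -0.002]
contact_force: [-1.3, -0.6, 1.3]
opening: 0.401
```

```bash
python3 - <<'E'
from h import *
s=status.get_state(); print({k:np.round(s[k],3) for k in ['clock','q','tool_pos','eef_rot','opening','contact_force','moment']})
E
```

```text
{'clock': np.float64(9.167), 'q': array([-0.232,  0.99 , -0.311,  1.632,  0.465,  0.598, -0.957]), 'tool_pos': array([0.605, 0.206, 0.057]), 'eef_rot': array([ 0.76 ,  0.65 , -0.002, -0.002]), 'opening': np.float64(0.401), 'contact_force': array([-1.347, -0.613,  1.264]), 'moment': array([-0.188,  0.308,  0.072])}
```

Request:
{"op": "carry_out", "data": {
  "linear": [
    [0,0,0],
    [0,0,0],
    [0,0,0],
    [0,0,0],
    [0,0,0],
    [0,0,0],
    [0,0,0],
    [0,0,0]
  ],
  "roll": [-0.08,-0.16,-0.24,-0.32,-0.4,-0.48,-0.54,-0.54]
}}

```text
clock: 9.83
tool_pos: [0.6045, 0.2061, 0.0567]
eef_rot: [0.906, 0.424, -0.002, -0.002]
contact_force: [-1.3, -0.2, 1.4]
opening: 0.404
```

```bash
python3 - <<'E'
from h import *
s=status.get_state(); print({k:np.round(s[k],3) for k in ['clock','q','tool_pos','eef_rot','opening','contact_force','moment']})
E
```

```text
{'clock': np.float64(9.833), 'q': array([-0.302,  0.978, -0.178,  1.639,  0.275,  0.552, -1.334]), 'tool_pos': array([0.604, 0.206, 0.057]), 'eef_rot': array([ 0.906,  0.424, -0.002, -0.002]), 'opening': np.float64(0.404), 'contact_force': array([-1.291, -0.241,  1.418]), 'moment': array([-0.208,  0.244,  0.312])}
```

Request:
{"op": "carry_out", "data": {
  "linear": [
    [0,0,0],
    [0,0,0],
    [0,0,0],
    [0,0,0]
  ],
  "roll": [-0.06,-0.12,-0.18,-0.18]
}}

```text
clock: 10.17
tool_pos: [0.6044, 0.2062, 0.0568]
eef_rot: [0.94, 0.341, -0.001, -0.003]
contact_force: [-0.9, -0.8, 1.8]
opening: 0.402
```

```bash
python3 - <<'E'
from h import *
s=status.get_state(); print({k:np.round(s[k],3) for k in ['clock','eef_rot','opening','contact_force','moment']})
E
```

```text
{'clock': np.float64(10.167), 'eef_rot': array([ 0.94 ,  0.341, -0.001, -0.003]), 'opening': np.float64(0.402), 'contact_force': array([-0.892, -0.79 ,  1.825]), 'moment': array([-0.196,  0.14 ,  0.214])}
```

Request:
{"op": "carry_out", "data": {
  "linear": [
    [0,0,0],
    [0,0,0],
    [0,0,0],
    [0,0,0],
    [0,0,0]
  ],
  "roll": [0,0,0,0,0],
  "gripper": 0.75
}}

```text
clock: 10.58
tool_pos: [0.6045, 0.2062, 0.0568]
eef_rot: [0.94, 0.341, -0.001, -0.003]
contact_force: [0.0, -0.4, -0.6]
opening: 0.743
```

Request:
{"op": "carry_out", "data": {
  "linear": [
    [0,0,0.02],
    [0,0,0.04],
    [0,0,0.06],
    [0,0,0.08],
    [0,0,0.1],
    [0,0,0.1],
    [0,0,0.1]
  ],
  "roll": [0,0,0,0,0,0,0]
}}

```text
clock: 11.17
tool_pos: [0.6052, 0.2064, 0.1577]
eef_rot: [0.94, 0.341, -0.0, -0.003]
contact_force: [0.1, -0.6, -0.9]
opening: 0.754
```

```bash
python3 - <<'E'
from h import *
s=status.get_state(); print({k:np.round(s[k],3) for k in ['clock','tool_pos','opening','contact_force','moment']})
p=snapshot('wrist');save(p,'wrist4'); np.save('T4.npy',p['world_from_camera'])
E
```

```text
{'clock': np.float64(11.167), 'tool_pos': array([0.605, 0.206, 0.158]), 'opening': np.float64(0.754), 'contact_force': array([ 0.109, -0.582, -0.906]), 'moment': array([-0.037,  0.047,  0.001])}
```

View pics/wrist4.png

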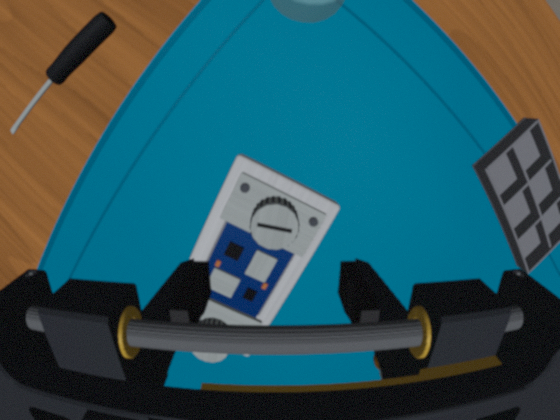

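```bash
python3 - <<'E'
from h import *
p=snapshot('wrist')
def ang(f,p,a,b):
    A=f(p,*a,.06);B=f(p,*b,.06);d=B-A;return np.degrees(np.arctan2(d[1],d[0]))%180,(A+B)[:2]/2,np.linalg.norm(d)
print('B',ang(fish,p,(258,226),(291,231)))
# edge of plate for yaw
a=fish(p,238,156,.016);b=fish(p,340,207,.016);print('short edge',np.degrees(np.arctan2(*(b-a)[1::-1])),np.linalg.norm(b-a))
q=snapshot('scene');save(q,'scene4')
cv2.imwrite('pics/sc4.png',cv2.resize(q['img'][170:250,235:325,::-1],None,fx=7,fy=7,interpolation=cv2.INTER_CUBIC))
cv2.imwrite('pics/wc4.png',cv2.resize(p['img'][140:290,190:350,::-1],None,fx=4,fy=4,interpolation=cv2.INTER_CUBIC))
E
```

```text
B (np.float64(120.92131571344908), array([0.60513106, 0.2051946 ]), np.float64(0.024232857193437863))
short edge -76.73327337801364 0.09675799333270564
```

View pics/sc4.png

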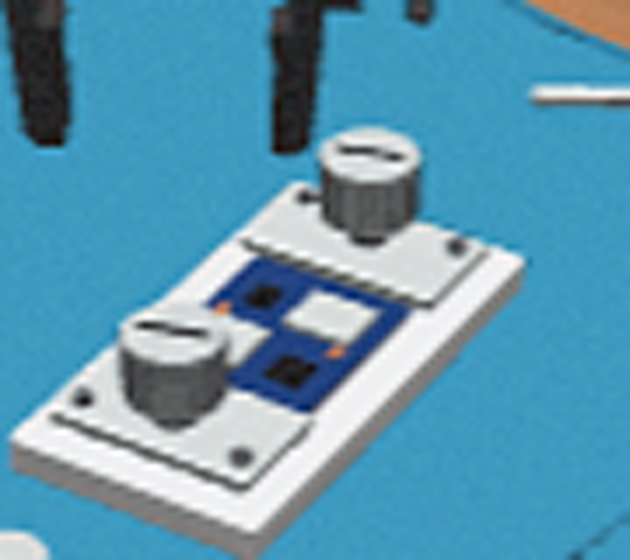

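View pics/wc4.png

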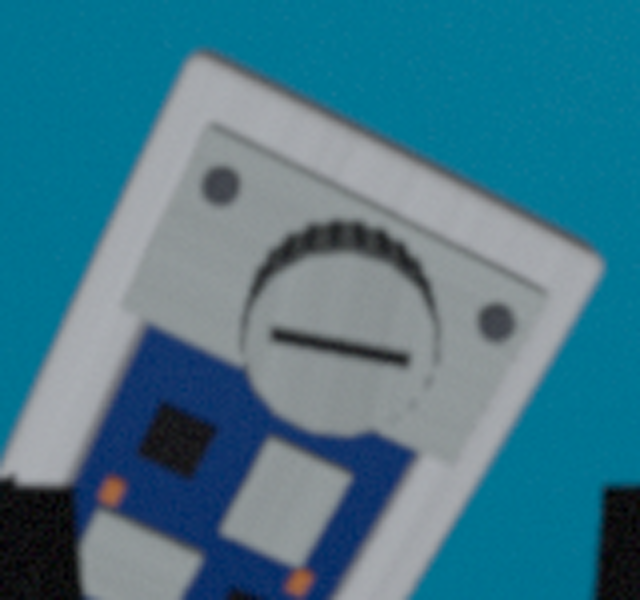

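Knob B's slot turned 67° (1.17 rad) while the tool turned 1.52 rad, so it also slipped at the stop. The slots of A and B point to 116° and 121°. The stop is expected at about 119° (holder yaw 13.3° less 74.5°). The fingers are clear at z = 0.158 m.

```bash
python3 - <<'E'
from h import *
print(finish_job()); print(status.get_state()['clock'])
E
```

```text
the job is handed in; nothing more can be done
None
the job is handed in; nothing more can be done
```

I turned both knobs of the aluminium holder with the blue board clockwise to their stops, let go and lifted clear. The job was handed in at about 11.3 s of the 45 s allowed; it gives no verdict.

- **Knob A:** its slot turned about 0.99 rad while the tool turned about 1.24 rad, with 0.4–0.6 N m of moment at the end. The knob was therefore at its stop and the fingers slipped.
- **Knob B:** its slot turned about 1.17 rad while the tool turned about 1.52 rad, so the fingers slipped there too. The moment was lower, 0.2–0.3 N m, but still well above the 0.06 N m friction.
- **Final angles:** the slots point to 116° and 121°, against about 119° expected at the stop, assuming the slot lies along the holder's x at zero. Both differences are within what I can read from the pictures and well inside the 11° allowed.
- **Clearance:** the gripper finished about 10 cm above the knobs with contact forces near zero. I never went near the empty holder or the purple one.

No check failed. Knob positions from the different cameras disagreed by up to about 5 mm; both grasps closed to 35 mm on the 36 mm knobs.

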